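# Reagent change on an indexing cartridge loader

## Task

Change the reagents on the cartridge loader: lay every spent cartridge (red caps) in the yellow waste tray and plug every fresh one (blue caps) that stands on the bench fully home into a socket of the carriage, through the loading port. Bring each socket to the port by pulling up the spring knob, sliding the carriage on one notch and letting the plunger snap in, stopping at every notch, and finish with the carriage locked in its last notch, all sockets inside the reader bay. Leave everything else on the bench where it is.

Things in the scene. Friction and masses are not known exactly. Their poses are not given: they have to be found in the camera images.
- loader: Reagent loader, white base with a slide, fixed. Origin on the bench below the middle of the loading port; x points to the loader's back (away from the robot), y along the slide (the way the carriage is indexed), z up. Two tinted see-through covers lie over x -55 to +57 mm, y -180 to -38 and +38 to +250 mm, tops at 112 mm.
- port (a point): Loading port: the 76 mm wide gap between the loader's two covers, open above, in front and behind. This point is at its middle, 44 mm above the bench, level with the sockets' rims; axes as the loader's. Only the socket standing right below it can be reached; the covers block the others.
- index_bar (a point): Middle of the steel index bar's top face, 26 mm above the bench, in front of the covers (loader x = -110 mm). The bar runs along the loader's y and has four notches, at -102, -34, +34 and +102 mm from this point.
- carriage (a joint): Aluminium carriage with three sockets 68 mm apart, sliding along the loader's y; value in m: 0 start notch (socket A in the port), 0.068 next notch (B in the port), 0.136 (C in the port), 0.204 last notch (all sockets under the +y cover, the reader bay). Slides with about 3 N once the plunger is pulled; locked, with 1.5 mm play, while the plunger sits in a notch..
- knob (a joint): Spring index plunger on an arm at the carriage's front, pulled straight up; value in m: 0 fully down in a notch, about 0.010 resting on the bar between notches, 0.016 at its upper stop. Pull 0.012 or more to clear the bar. The spring pulls down with 7 N (down) to 12.5 N (up). Let go over a notch it snaps in; beside one it rides on the bar and snaps in once slid there.
- knob_grip (a point): Middle of the plunger's round black knob (yellow dot on top), 30 mm diameter, 26 mm tall: 13 mm above and below this point. Moves with carriage and knob; 67 mm above the bench when down. Below it a 21 mm bush (top 15 mm under this point), then a flat arm (top 25 mm under it, 50 mm wide along y). Axes as the loader's.
- socket_A (a point): Socket A of the carriage (leading one; in the port at carriage value 0.0): centre of its floor, 20 mm above the bench. 47 mm (x) by 59 mm (y), 24 mm deep, rim 44 mm above the bench. Axes as the loader's; moves with the carriage. A seated cartridge has its origin here, its x along the socket's x.
- socket_B (a point): Socket B of the carriage (middle one; in the port at carriage value 0.068): centre of its floor, 20 mm above the bench. 47 mm (x) by 59 mm (y), 24 mm deep, rim 44 mm above the bench. Axes as the loader's; moves with the carriage. A seated cartridge has its origin here, its x along the socket's x.
- socket_C (a point): Socket C of the carriage (trailing one; in the port at carriage value 0.136): centre of its floor, 20 mm above the bench. 47 mm (x) by 59 mm (y), 24 mm deep, rim 44 mm above the bench. Axes as the loader's; moves with the carriage. A seated cartridge has its origin here, its x along the socket's x.
- fresh1: FRESH cartridge (two BLUE caps, blue label panels, white body), 44 mm (x) by 56 mm (y), 70 mm tall to its shoulder, caps to 80 mm; 0.16 kg. Its lowest 24 mm, a grey foot of the same outline with a 2 mm bevel, is the plug. Origin at the centre of its underside, z up; a half turn about z fits as well. Starts standing upright on the bench. May be absent.
- fresh2: FRESH cartridge (two BLUE caps, blue label panels, white body), 44 mm (x) by 56 mm (y), 70 mm tall to its shoulder, caps to 80 mm; 0.16 kg. Its lowest 24 mm, a grey foot of the same outline with a 2 mm bevel, is the plug. Origin at the centre of its underside, z up; a half turn about z fits as well. Starts standing upright on the bench. May be absent.
- fresh3: FRESH cartridge (two BLUE caps, blue label panels, white body), 44 mm (x) by 56 mm (y), 70 mm tall to its shoulder, caps to 80 mm; 0.16 kg. Its lowest 24 mm, a grey foot of the same outline with a 2 mm bevel, is the plug. Origin at the centre of its underside, z up; a half turn about z fits as well. Starts standing upright on the bench. May be absent.
- spent1: SPENT cartridge (two RED caps, paper-coloured label panels, white body), 44 mm (x) by 56 mm (y), 70 mm tall to its shoulder, caps to 80 mm; 0.16 kg. Its lowest 24 mm, a grey foot of the same outline with a 2 mm bevel, is the plug. Origin at the centre of its underside, z up; a half turn about z fits as well. Starts plugged into socket A. May be absent.
- spent2: SPENT cartridge (two RED caps, paper-coloured label panels, white body), 44 mm (x) by 56 mm (y), 70 mm tall to its shoulder, caps to 80 mm; 0.16 kg. Its lowest 24 mm, a grey foot of the same outline with a 2 mm bevel, is the plug. Origin at the centre of its underside, z up; a half turn about z fits as well. Starts plugged into socket B. May be absent.
- spent3: SPENT cartridge (two RED caps, paper-coloured label panels, white body), 44 mm (x) by 56 mm (y), 70 mm tall to its shoulder, caps to 80 mm; 0.16 kg. Its lowest 24 mm, a grey foot of the same outline with a 2 mm bevel, is the plug. Origin at the centre of its underside, z up; a half turn about z fits as well. Starts plugged into socket C. May be absent.
- tray: Yellow waste tray, open on top, 140 mm (x) by 210 mm (y), 40 mm high, walls 4 mm, floor 4 mm or less, fixed. Origin at the centre of its underside.
- pen: Blue pen, 140 mm, lying. Bystander, to be left where it is. Origin at the centre of its underside.
- tube_rack: White tube rack 60 x 150 mm with capped tubes, 93 mm tall. Bystander, to be left where it is. Origin at the centre of its underside.
- control_jar: Amber jar, white cap, 52 mm diameter, 65 mm tall. Bystander, to be left where it is. Origin at the centre of its underside.
- timer: White lab timer with a grey display, 45 x 60 mm, 18 mm tall. Bystander, to be left where it is. Origin at the centre of its underside.
- swab_tin: Small closed tin with a blue band, 40 mm diameter, 45 mm tall. Bystander, to be left where it is. Origin at the centre of its underside.

How it is judged (in metres and radians):
On the way, in this order (a step that is already met when the one before it is completed fails the run):
1. the plunger has snapped in with the carriage at the second notch (socket B in the port) (value of joint carriage between 0.064 and 0.072 m and value of joint knob below 0.003 m), for 0.3 s.
2. the plunger has snapped in with the carriage at the third notch (socket C in the port) (value of joint carriage between 0.132 and 0.14 m and value of joint knob below 0.003 m), for 0.3 s.
3. the plunger has snapped in with the carriage at the last notch (home) (value of joint carriage between 0.2 and 0.208 m and value of joint knob below 0.003 m), for 0.3 s.
At the end, for the whole second after the job is handed in: Carriage within 4 mm of its last notch (0.204) with the plunger down in it (knob below 3 mm); every fresh cartridge plugged into some socket: centred within 6 mm, within 5 mm of the socket's floor, upright within 0.1 rad; every spent cartridge at rest inside the waste tray (all of step 3 and velocity of joint carriage below 0.01 m/s and ((horizontal distance between fresh1 and socket_A below 0.006 m and z of fresh1 in the frame of socket_A between -0.005 and 0.005 m and angle between fresh1's own z axis and vertical below 0.1 rad) or (horizontal distance between fresh1 and socket_B below 0.006 m and z of fresh1 in the frame of socket_B between -0.005 and 0.005 m and angle between fresh1's own z axis and vertical below 0.1 rad) or (horizontal distance between fresh1 and socket_C below 0.006 m and z of fresh1 in the frame of socket_C between -0.005 and 0.005 m and angle between fresh1's own z axis and vertical below 0.1 rad)) and ((horizontal distance between fresh2 and socket_A below 0.006 m and z of fresh2 in the frame of socket_A between -0.005 and 0.005 m and angle between fresh2's own z axis and vertical below 0.1 rad) or (horizontal distance between fresh2 and socket_B below 0.006 m and z of fresh2 in the frame of socket_B between -0.005 and 0.005 m and angle between fresh2's own z axis and vertical below 0.1 rad) or (horizontal distance between fresh2 and socket_C below 0.006 m and z of fresh2 in the frame of socket_C between -0.005 and 0.005 m and angle between fresh2's own z axis and vertical below 0.1 rad)) and ((horizontal distance between fresh3 and socket_A below 0.006 m and z of fresh3 in the frame of socket_A between -0.005 and 0.005 m and angle between fresh3's own z axis and vertical below 0.1 rad) or (horizontal distance between fresh3 and socket_B below 0.006 m and z of fresh3 in the frame of socket_B between -0.005 and 0.005 m and angle between fresh3's own z axis and vertical below 0.1 rad) or (horizontal distance between fresh3 and socket_C below 0.006 m and z of fresh3 in the frame of socket_C between -0.005 and 0.005 m and angle between fresh3's own z axis and vertical below 0.1 rad)) and x of spent1 in the frame of tray between -0.068 and 0.068 m and y of spent1 in the frame of tray between -0.103 and 0.103 m and height (world z) of each of spent1, spent2, spent3 below 0.07 m and linear speed of each of spent1, spent2, spent3 below 0.02 m/s and x of spent2 in the frame of tray between -0.068 and 0.068 m and y of spent2 in the frame of tray between -0.103 and 0.103 m and x of spent3 in the frame of tray between -0.068 and 0.068 m and y of spent3 in the frame of tray between -0.103 and 0.103 m); the robot touches nothing.
It fails at once if a bystander is shifted by more than 40 mm (distance of any of pen, tube_rack, control_jar, timer, swab_tin from where it was at the start of the episode above 0.04 m).
Of fresh1, fresh2, fresh3 only 2 to 3 are there at a start; the rules pass over those that are not, and their reading is None.
Of spent1, spent2, spent3 only 2 to 3 are there at a start; the rules pass over those that are not, and their reading is None.
At some moment in a run one of fresh1, fresh2, fresh3 may be knocked a few centimetres aside while the robot is not near it.
It also fails if it takes over 210 s, if anything falls off the work surface, if the arm or the gripper's body presses on something with over 40 N, if the wrist force passes 120 N, or if a joint passes its speed limit or range.

## Robot

A 6-joint arm with a two-finger parallel gripper is mounted at the origin on the work surface. World frame = base frame: x ahead of the robot, y to its left, z up, the work surface at z = 0. Lengths are in m, angles in degrees, forces in N, time in s.
With the tool pointing down it reaches from about 0.4 to 0.825 m from the base axis. Payload 7 kg.
Tool frame: the origin (TCP) lies midway between the tips of the shut fingers; the grasp point (between the pads) lies r.grip_depth behind it (r.grip_depth is the distance from the TCP to the grasp point, in m); z points along the fingers, y is the line along which they close (so a half turn about z gives the same grasp; the last joint's range is limited). The gripper opens to 88 mm and grips with 3 to 60 N. Pads are 19 mm wide; open, the fingers measure 130 mm over their backs; the gripper's body (78 mm by 193 mm) begins 47 mm behind the grasp point.
Start: joints at [83.256, 20.546, 0.682, 0, -70.136, -16.507], TCP at [0.266, 0.62, 0.227] pointing down, gripper open.
Joint ranges: [-176.03, 176.03], [-82.01, 121.73], [-58.28, 71.71], [-173.87, 95.51], [-174.79, -0.11], [-173.66, 173.66]. Speed limits (degrees/s): [136.94, 136.94, 172.46, 180, 180, 180].

## Interface

Orientations are given as [roll, pitch, yaw] about the fixed x, y, z axes, in that order (R = Rz(yaw) Ry(pitch) Rx(roll)).
In Python, from plant import r, job, capture gives the robot as it stands (r), with the cameras as plain functions and the job (job).
- The arm moves only by the shell command python3 drive.py 'ROWS' [OPENING] [FORCE]. ROWS is a JSON list of rows, 1 to 12 of them, each of 6 numbers: dx, dy, dz in m, then a rotation vector rx, ry, rz in degrees; each row is the pose to reach, as a shift and turn from the pose commanded when the command began, along the tool's axes at that moment; what a row does not reach only later rows make up. A row lasts 1/12 s, in which the tool goes at most 0.0417 m and 7.16 degrees, less where a joint would pass 70% of its speed; a pose out of reach is approached as far as the arm can. OPENING is the finger opening in m, set as the command begins (- or left out keeps the last). The fingers move at their own pace and stop on an object; FORCE is the grip in N (left out, the last holds). Time passes only in rows, so rows that do not move let the fingers close. It prints the time, the measured TCP pose, the force, the opening and the grip force at its end.
- r.get_state(): the state, without advancing time (a new reading comes with each control period).
- capture(name): name is "side" or "top" or "wrist"; returns a dict with "frame" (384x512x3 uint8, red, green, blue), "z_map" (384x512 float32, m along the optical axis (not along the pixel's ray), 0 where there is no reading), "fx", "fy", "cx", "cy" (pixels), "cam_to_world" (4x4, takes a point from camera to world coordinates). Camera axes: x right, y down, z forward; pixel columns grow to the right and rows downward; lengths in m; the calibration is good to about 2 mm. The wrist camera is an equidistant fisheye: a pixel r from the principal point sees the ray r / f radians off the axis. A picture is of the moment at which its call begins.
- job.close_job(): hands the job in; it is judged then, once.
The state is a dict: "time_s": time; "joints": joint angles; "qd": joint speeds; "joint_torque": joint torques, N m; "tcp_pos": TCP position; "eef_rot": TCP orientation; "contact_force": force on the tool from outside, world axes, zero at the start; "moment": the same for the moment, N m; "gripper_width": finger opening in m; "gripper_force": force on a finger pad.
Only numpy, scipy, OpenCV 4.12 (cv2) and the standard library are available. Lean on these libraries where they do the work, as an engineer would, in place of code of your own. Each camera call takes 0.05 s, during which the arm holds its last target. There are 200 camera calls.

## Working session

There is one attempt and no reset: what is moved stays moved. The work goes in short steps, Python scripts to look and compute and a shell command to move; the robot and the scene stay as the last step left them, time stands still between calls to the robot, and variables do not carry over. Pictures are saved under pics/ and viewed, at most 14 in all, crops included, and the job is handed in when it is done.

```bash
ls; mkdir -p pics
python3 - <<'E'
from plant import r, job, capture
import cv2,numpy as np,pickle
print(r.get_state(), r.grip_depth)
for n in("top","side"):
    c=capture(n); pickle.dump(c,open(f'{n}0.pkl','wb')); cv2.imwrite(f'pics/{n}0.png',c["frame"][:,:,::-1])
    print(n,c['fx'],c['fy'],c['cx'],c['cy'],np.round(c['cam_to_world'],3).tolist())
E
```

```text
drive.py
pics
plant.py
{'time_s': 0.0, 'joints': array([ 8.32564748e+01,  2.05915702e+01,  6.31390427e-01, -1.71386835e-02,
       -7.01347477e+01, -1.65070886e+01]), 'qd': array([-0.01968243, -0.11961826, -0.01892266,  0.11354225,  0.09358139,
        0.07427388]), 'joint_torque': array([-8.62390061e-04, -5.82715416e+01,  2.93058211e+01,  6.99693024e+00,
        6.91286419e-03, -1.59348410e-04]), 'tcp_pos': array([0.26630522, 0.61970712, 0.22561243]), 'eef_rot': array([ 1.79904407e+02, -1.15271024e-02, -2.32564414e+01]), 'contact_force': array([-1.02935195, -0.50683831,  0.1943661 ]), 'moment': array([-0.04178665,  0.00203562, -0.01573204]), 'gripper_force': 0.0, 'gripper_width': 0.08730266518767306} 0.0188
top 370.9300084634297 370.9300084634297 257.212457762044 187.98780640531405 [[-0.025, -0.984, 0.176, 0.312], [-1.0, 0.025, -0.003, -0.01], [-0.001, -0.176, -0.984, 1.197], [0.0, 0.0, 0.0, 1.0]]
side 460.3992167709772 460.3992167709772 251.9033955116282 192.79728664366232 [[0.988, -0.103, 0.119, 0.384], [-0.157, -0.636, 0.756, -0.909], [-0.002, -0.765, -0.644, 0.828], [0.0, 0.0, 0.0, 1.0]]
```

View pics/top0.png

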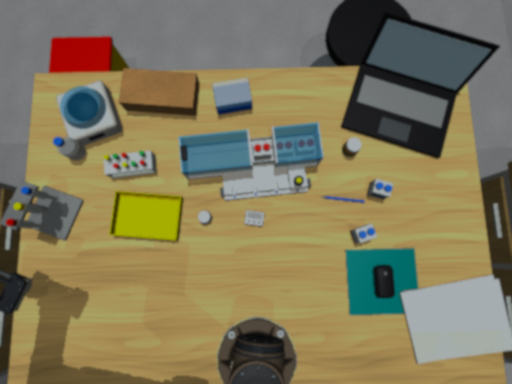

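View pics/side0.png

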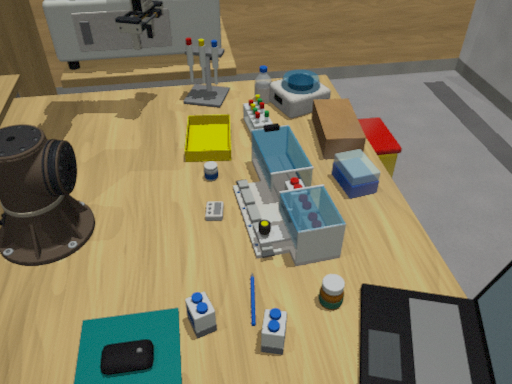

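The top view shows two fresh cartridges with blue caps near pixels (380,188) and (364,233). There is a red-capped cartridge in the port at (262,148) and more caps under the right cover. The knob dot is at (298,181) and the tray at (147,217).

```bash
cat > h.py <<'E'
import cv2,numpy as np,pickle
def ray(c,uv,z):
    """pixel(s) -> world point on plane z (pinhole)"""
    uv=np.atleast_2d(uv).astype(float)
    d=np.c_[(uv[:,0]-c['cx'])/c['fx'],(uv[:,1]-c['cy'])/c['fy'],np.ones(len(uv))]
    T=c['cam_to_world']; d=d@T[:3,:3].T; o=T[:3,3]
    return o+d*((z-o[2])/d[:,2])[:,None]
def mask(c,lo,hi):
    h=cv2.cvtColor(c['frame'],cv2.COLOR_RGB2HSV)
    return cv2.inRange(h,lo,hi)
def blobs(m,amin=8):
    n,l,s,ct=cv2.connectedComponentsWithStats(m)
    return [(int(s[i,4]),ct[i]) for i in range(1,n) if s[i,4]>=amin]
BLUE=((105,140,110),(125,255,255)); RED=((0,150,90),(8,255,255)); YEL=((25,150,120),(35,255,255))
E
python3 - <<'E'
from h import *
np.set_printoptions(precision=4,suppress=True)
for n in('top','side'):
    c=pickle.load(open(n+'0.pkl','rb'))
    for nm,k,z in(('blue',BLUE,.08),('red',RED,.10),('yel',YEL,.08)):
        for a,ct in blobs(mask(c,*k)):
            print(n,nm,a,ct,ray(c,ct,z)[0,:2])
    m=mask(c,*YEL); cs,_=cv2.findContours(m,cv2.RETR_EXTERNAL,2); t=max(cs,key=cv2.contourArea)
    b=cv2.boxPoints(cv2.minAreaRect(t)); print('tray',ray(c,b,.04)[:,:2].tolist())
c=pickle.load(open('top0.pkl','rb'));m=mask(c,(85,60,60),(105,255,255))
for cn in cv2.findContours(m,cv2.RETR_EXTERNAL,2)[0]:
    if cv2.contourArea(cn)>300:
        print('teal',cv2.contourArea(cn),ray(c,cv2.boxPoints(cv2.minAreaRect(cn)),.112)[:,:2].tolist())
E
python3 - <<'E'
import cv2
a=cv2.imread('pics/top0.png')[110:260,100:400]; cv2.imwrite('pics/crop0.png',cv2.resize(a,(800,400),interpolation=cv2.INTER_CUBIC))
E
```

```text
top blue 48 [ 57.6875 141.0417] [0.6761 0.608 ]
top blue 29 [379.3103 185.5517] [ 0.5094 -0.3869]
top blue 45 [ 24.5778 189.9556] [0.5228 0.6984]
top blue 27 [387.5926 187.9259] [ 0.5014 -0.4116]
top blue 29 [370.5862 231.2759] [ 0.371  -0.3493]
top blue 29 [362.4138 234.2759] [ 0.3627 -0.3242]
top red 2112 [80.4124 54.321 ] [0.9579 0.544 ]
top red 21 [257.2381 147.619 ] [ 0.6332 -0.0162]
top red 23 [266.     146.8261] [ 0.635  -0.0431]
top red 13 [123.6154 154.6154] [0.6213 0.3924]
top red 10 [142.2 162.4] [0.5954 0.3349]
top red 10 [115.6 165.5] [0.5877 0.4155]
top red 42 [  9.6905 221.6905] [0.4246 0.7217]
top yel 17 [105.8824 156.4118] [0.6226 0.4547]
top yel 12 [124.4167 164.25  ] [0.5961 0.3961]
top yel 25 [298.6  179.56] [ 0.5343 -0.1408]
top yel 2867 [146.3076 215.8999] [0.4339 0.3239]
top yel 42 [ 16.9286 205.8095] [0.4745 0.7175]
tray [[0.3795346179967032, 0.45189416749953276], [0.5248592619819823, 0.44682538384128284], [0.5018337904093162, 0.22943424200826049], [0.35741675396228423, 0.23919688587680757]]
side blue 14 [213.5  41. ] [0.518  0.9613]
side blue 22 [263.      67
[... 1348 characters left out ...]
415583326240537], [0.6869712280186431, 0.015429349630119422], [0.5679383480986124, 0.006012539818823659], [0.5513675197837279, 0.21094095839866853]]
teal 1560.0 [[0.6935402769288499, -0.0679806010551556], [0.7049846514523339, -0.20634627034355624], [0.5848004241876177, -0.21171947708106292], [0.5738194850961502, -0.07590029826821043]]
teal 1352.0 [[0.8045507350067442, 0.6095134680899355], [0.8649424635301914, 0.4947444170754856], [0.7444576044538554, 0.4329525794183573], [0.6862566933171668, 0.5462447867893125]]
teal 4477.5 [[0.8989981825107467, -0.36723346557015935], [1.0554944284082706, -0.4233683051128748], [0.931372125051748, -0.7589927953014435], [0.7803328061480543, -0.69620811963898]]
```

View pics/crop0.png

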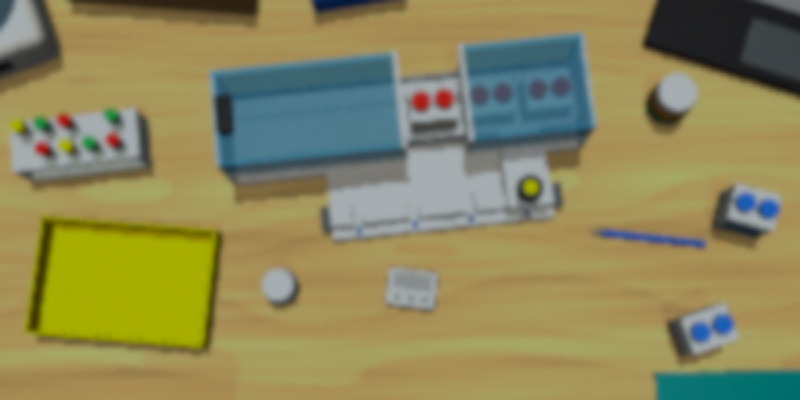

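```bash
cat >> h.py <<'E'
from scipy.spatial.transform import Rotation as Ro
def go(s,p,yaw):
    """print tool-axis shift+rotvec from present pose to p, yaw (tool down)"""
    R=Ro.from_euler('xyz',s['eef_rot'],degrees=True); G=Ro.from_euler('xyz',[180,0,yaw],degrees=True)
    d=R.inv().apply(np.array(p)-s['tcp_pos']); w=(R.inv()*G).as_rotvec(degrees=True)
    print('delta',np.round(d,4),'rot',np.round(w,2),'rows',np.ceil(max(np.linalg.norm(d)/.0417,np.linalg.norm(w)/7.16)))
def fish(c,uv,z):
    uv=np.atleast_2d(uv).astype(float)
    a=(uv[:,0]-c['cx'])/c['fx']; b=(uv[:,1]-c['cy'])/c['fy']; t=np.hypot(a,b)+1e-12
    d=np.c_[a/t*np.sin(t),b/t*np.sin(t),np.cos(t)]
    T=c['cam_to_world']; d=d@T[:3,:3].T; o=T[:3,3]
    return o+d*((z-o[2])/d[:,2])[:,None]
E
python3 drive.py '[[0.04,0.03,0,0,0,7],[0.07,0.055,0,0,0,14],[0.1,0.08,0,0,0,21],[0.13,0.1,0,0,0,28],[0.165,0.125,0,0,0,35],[0.2,0.15,0,0,0,42],[0.23,0.175,0,0,0,49],[0.26,0.2,0,0,0,56],[0.295,0.225,0,0,0,61.7],[0.33,0.25,0,0,0,61.7],[0.36,0.275,0,0,0,61.7],[0.4,0.3,0,0,0,61.7]]' 0.086 20
python3 - <<'E'
from plant import r, job, capture
from h import *
s=r.get_state(); print(s['tcp_pos'],s['eef_rot']); go(s,[.60,-.03,.21],-85)
E
```

```text
time_s: 1.1
tcp_pos: [0.5123, 0.189, 0.2266]
eef_rot: [180.0, 0.0, -84.9]
contact_force: [-0.1, 2.1, 0.3]
gripper_width: 0.0858
gripper_force: 0.0
[0.51229073 0.18899775 0.2266462 ] [ 1.79984402e+02  1.29284823e-02 -8.49408603e+01]
delta [ 0.2259 -0.0681  0.0166] rot [0.02 0.01 0.06] rows 6.0
```

```bash
python3 drive.py '[[0.04,-0.012,0.003,0,0,0],[0.08,-0.024,0.006,0,0,0],[0.12,-0.036,0.009,0,0,0],[0.16,-0.048,0.012,0,0,0],[0.2,-0.06,0.014,0,0,0],[0.226,-0.068,0.0165,0,0,0],[0.226,-0.068,0.0165,0,0,0],[0.226,-0.068,0.0165,0,0,0],[0.226,-0.068,0.0165,0,0,0]]'
python3 - <<'E'
from plant import r, job, capture
from h import *
c=capture('wrist'); s=r.get_state(); print(s['tcp_pos'],s['eef_rot']); pickle.dump(c,open('w1.pkl','wb'))
cv2.imwrite('pics/w1.png',c['frame'][:,:,::-1]); print(c['fx'],c['cx'],c['cy'],np.round(c['cam_to_world'],3).tolist())
for nm,k,z in(('red',RED,.10),('yel',YEL,.08)):
    for a,ct in blobs(mask(c,*k),20): print(nm,a,ct.round(1),fish(c,ct,z)[0,:2].round(4))
E
```

```text
time_s: 1.85
tcp_pos: [0.5997, -0.028, 0.2096]
eef_rot: [180.0, 0.0, -85.0]
contact_force: [0.2, 0.3, -0.5]
gripper_width: 0.0863
gripper_force: 0.0
[ 0.5997304  -0.0274494   0.20991087] [ 1.79981010e+02  6.34607106e-03 -8.49362359e+01]
297.3186396354542 255.5960383032085 184.9677178416359 [[-0.996, -0.083, -0.023, 0.605], [-0.086, 0.963, 0.257, -0.097], [0.001, 0.258, -0.966, 0.368], [0.0, 0.0, 0.0, 1.0]]
red 221 [216.8 158.3] [ 0.6367 -0.0483]
red 372 [218.5 188.7] [ 0.6334 -0.0194]
yel 226 [333.3  69.3] [ 0.5329 -0.1436]
yel 160 [356.4 350.2] [0.4347 0.2094]
```

View pics/w1.png

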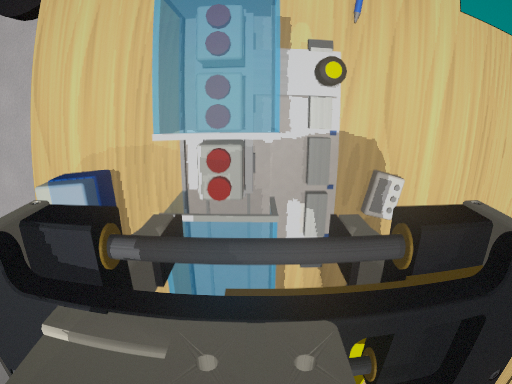

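Wrist view: the port cartridge's caps are at (218,158) and (218,188), and the knob dot is at (333,69). The spent cartridges in B and C show through the cover at (217,100) and (217,30), so there are three spent and two fresh. The tool looks aligned with the loader.

```bash
cat >> h.py <<'E'
def caps(c,col,z):
    h=cv2.cvtColor(c['frame'],cv2.COLOR_RGB2HSV)
    m=cv2.inRange(h,(100,110,60),(130,255,255)) if col=='b' else cv2.inRange(h,(0,110,60),(10,255,255))|cv2.inRange(h,(170,110,60),(180,255,255))
    out=[]
    for cn in cv2.findContours(m,cv2.RETR_EXTERNAL,2)[0]:
        if cv2.contourArea(cn)<150: continue
        (u,v),rr=cv2.minEnclosingCircle(cn); M=cv2.moments(cn); ct=np.array([M['m10'],M['m01']])/M['m00']
        out.append((ct,rr,cv2.contourArea(cn),fish(c,ct,z)[0,:2]))
        print(col,ct.round(1),'r',round(rr,1),'area',cv2.contourArea(cn),out[-1][3].round(4))
    return out
E
python3 - <<'E'
from plant import r, job, capture
from h import *
c=pickle.load(open('w1.pkl','rb')); caps(c,'r',.1)
h=cv2.cvtColor(c['frame'],cv2.COLOR_RGB2HSV); print(h[158,205:232].tolist()); 
# cover edge direction: white edge lines
for uv in [(279,10),(279,60),(279,130)]: print(fish(c,uv,.112)[0])
s=r.get_state(); go(s,[.634,-.0315,.06],-85.1)
E
```

```text
r [218.9 188.2] r 11.7 area 391.5 [ 0.6331 -0.0199]
r [218.1 160.3] r 11.8 area 399.5 [ 0.6353 -0.0465]
[[26, 11, 164], [9, 31, 156], [1, 153, 147], [3, 162, 151], [1, 154, 152], [2, 158, 152], [1, 159, 152], [1, 157, 154], [2, 157, 154], [1, 155, 153], [1, 156, 154], [1, 155, 155], [1, 156, 154], [1, 155, 153], [0, 150, 153], [0, 152, 154], [1, 154, 154], [1, 156, 154], [2, 157, 154], [1, 157, 154], [1, 152, 154], [1, 152, 151], [0, 148, 150], [1, 151, 150], [0, 127, 122], [1, 65, 113], [26, 13, 158]]
[ 0.59252807 -0.18631138  0.112     ]
[ 0.58883466 -0.14042388  0.112     ]
[ 0.58332081 -0.07977569  0.112     ]
delta [ 0.0071 -0.0338  0.1499] rot [0.02 0.01 0.16] rows 4.0
```

```bash
python3 drive.py '[[0.007,-0.034,0.01,0,0,0],[0.007,-0.034,0.05,0,0,0],[0.007,-0.034,0.09,0,0,0],[0.007,-0.034,0.12,0,0,0],[0.007,-0.034,0.14,0,0,0],[0.007,-0.034,0.15,0,0,0],[0.007,-0.034,0.15,0,0,0],[0.007,-0.034,0.15,0,0,0]]'
python3 drive.py '[[0,0,0,0,0,0],[0,0,0,0,0,0],[0,0,0,0,0,0],[0,0,0,0,0,0],[0,0,0,0,0,0],[0,0,0,0,0,0],[0,0,0,0,0,0],[0,0,0,0,0,0]]' 0.03 20
python3 - <<'E'
from plant import r, job, capture
from h import *
s=r.get_state(); print(s['tcp_pos'],s['eef_rot'],s['contact_force'],s['moment'])
E
```

```text
time_s: 2.57
tcp_pos: [0.635, -0.0311, 0.0609]
eef_rot: [-180.0, -0.0, -84.9]
contact_force: [-0.0, -0.3, 0.1]
gripper_width: 0.0857
gripper_force: 0.0
time_s: 3.23
tcp_pos: [0.6347, -0.032, 0.0602]
eef_rot: [-180.0, -0.0, -85.0]
contact_force: [-0.0, 0.9, 1.6]
gripper_width: 0.0441
gripper_force: 20.0
[ 0.63465878 -0.03199631  0.06022933] [-1.79981654e+02 -3.06096181e-03 -8.49536676e+01] [-0.03356007  0.87255384  1.6494845 ] [ 0.10354995 -0.00393958 -0.02475076]
```

```bash
python3 drive.py '[[0,0,-0.02,0,0,0],[0,0,-0.055,0,0,0],[0,0,-0.09,0,0,0],[0,0,-0.12,0,0,0],[0,0,-0.12,0,0,0]]'
python3 drive.py '[[-0.038,0.012,0,0,0,0],[-0.076,0.025,0,0,0,0],[-0.115,0.037,0,0,0,2],[-0.152,0.049,0,0,0,4],[-0.19,0.062,0,0,0,6],[-0.228,0.074,0,0,0,8],[-0.266,0.086,0,0,0,10],[-0.304,0.099,0,0,0,10.9],[-0.342,0.111,0,0,0,10.9],[-0.38,0.124,0,0,0,10.9],[-0.42,0.136,0,0,0,10.9],[-0.4545,0.148,0,0,0,10.9]]'
python3 drive.py '[[0,0,0,0,0,0],[0,0,0,0,0,0],[0,0,0.04,0,0,0],[0,0,0.07,0,0,0],[0,0,0.07,0,0,0],[0,0,0.07,0,0,0]]'
python3 - <<'E'
from plant import r, job, capture
from h import *
s=r.get_state(); go(s,[.4476,.4077,.046],-95.9)
c=capture('top'); cv2.imwrite('pics/t2.png',cv2.resize(c['frame'][130:290,60:290,::-1],(690,480)))
E
```

```text
time_s: 3.65
tcp_pos: [0.6379, -0.0319, 0.1871]
eef_rot: [-179.4, -0.0, -84.9]
contact_force: [0.8, 0.2, -0.2]
gripper_width: 0.0442
gripper_force: 20.0
time_s: 4.65
tcp_pos: [0.4456, 0.4098, 0.1796]
eef_rot: [180.0, -0.0, -95.8]
contact_force: [1.0, 0.4, -1.3]
gripper_width: 0.0443
gripper_force: 20.0
time_s: 5.15
tcp_pos: [0.4469, 0.4059, 0.1088]
eef_rot: [179.9, -0.2, -95.9]
contact_force: [0.7, 1.2, -1.0]
gripper_width: 0.0435
gripper_force: 20.0
delta [-0.0022 -0.0006  0.0628] rot [ 0.09 -0.24 -0.  ] rows 2.0
```

View pics/t2.png

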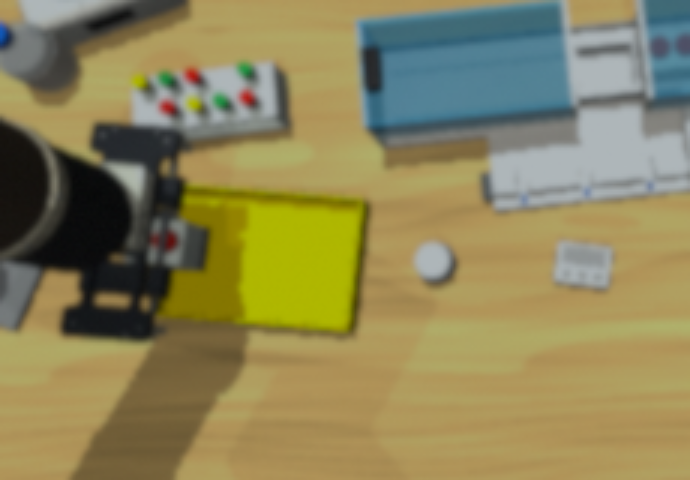

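The red cartridge hangs over the left part of the tray around (165,240) in the crop, and the port at (605,60) is now empty.

```bash
python3 drive.py '[[-0.002,0,0.03,0,0,0],[-0.002,0,0.055,0,0,0],[-0.002,0,0.064,0,0,0],[-0.002,0,0.064,0,0,0],[-0.002,0,0.064,0,0,0]]'
python3 drive.py '[[0,0,0,0,0,0],[0,0,0,0,0,0],[0,0,0,0,0,0],[0,0,-0.02,0,0,0],[0,0,-0.06,0,0,0],[0,0,-0.1,0,0,0],[0,0,-0.14,0,0,0],[0,0,-0.14,0,0,0]]' 0.075
python3 - <<'E'
from plant import r, job, capture
from h import *
s=r.get_state(); go(s,[.475,-.395,.19],-108)
c=capture('top'); m=mask(c,*BLUE)
for a,ct in blobs(m): 
    if ct[0]>350: print(a,ct,ray(c,ct,.08)[0])
cv2.imwrite('pics/t3.png',cv2.resize(c['frame'][130:290,60:290,::-1],(690,480)))
E
```

```text
time_s: 5.62
tcp_pos: [0.4481, 0.4105, 0.0476]
eef_rot: [-179.9, 0.1, -95.8]
contact_force: [0.6, 1.0, -1.6]
gripper_width: 0.044
gripper_force: 20.0
time_s: 6.28
tcp_pos: [0.4504, 0.4132, 0.1963]
eef_rot: [-179.5, 0.7, -95.8]
contact_force: [1.3, 1.2, 1.9]
gripper_width: 0.0752
gripper_force: 0.0
delta [ 0.8017 -0.1055 -0.0022] rot [-0.41  0.72 12.24] rows 20.0
29 [379.31034483 185.55172414] [ 0.50938928 -0.38690062  0.08      ]
27 [387.59259259 187.92592593] [ 0.5013866  -0.41159698  0.08      ]
29 [370.5862069  231.27586207] [ 0.37099743 -0.34929708  0.08      ]
29 [362.4137931  234.27586207] [ 0.36268928 -0.32416814  0.08      ]
```

View pics/t3.png

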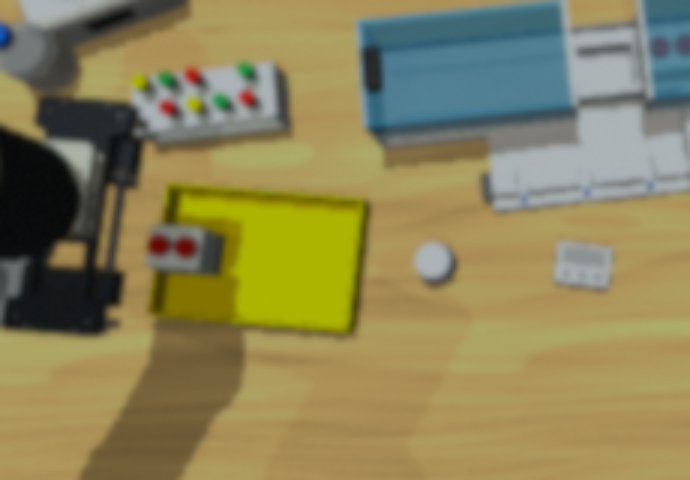

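Spent1 now stands in the tray at (185,245). Next I'll go to the first fresh cartridge.

```bash
python3 drive.py '[[0.03,-0.004,0,0,0,0],[0.07,-0.009,0,0,0,0],[0.11,-0.014,0,0,0,0],[0.15,-0.02,0,0,0,0],[0.19,-0.025,0,0,0,0],[0.23,-0.03,0,0,0,2],[0.27,-0.036,0,0,0,4],[0.31,-0.041,0,0,0,6],[0.35,-0.046,0,0,0,8],[0.39,-0.051,0,0,0,10],[0.43,-0.057,0,0,0,12],[0.47,-0.062,0,0,0,12.2]]' 0.086
python3 drive.py '[[0.04,-0.005,0,0,0,0],[0.08,-0.028,0,0,0,0],[0.12,-0.043,0,0,0,0],[0.16,-0.057,0,0,0,0],[0.2,-0.071,0,0,0,0],[0.24,-0.086,0,0,0,0],[0.28,-0.1,0,0,0,0],[0.305,-0.109,-0.004,0,0,0],[0.305,-0.109,-0.004,0,0,0],[0.305,-0.109,-0.004,0,0,0],[0.305,-0.109,-0.004,0,0,0]]'
python3 - <<'E'
from plant import r, job, capture
from h import *
c=capture('wrist'); s=r.get_state(); print(s['tcp_pos'],s['eef_rot']); go(s,[.475,-.385,.19],-108)
caps(c,'b',.08); cv2.imwrite('pics/w4.png',c['frame'][:,:,::-1])
E
```

```text
time_s: 7.33
tcp_pos: [0.4607, -0.0659, 0.1867]
eef_rot: [-179.9, 0.0, -108.1]
contact_force: [0.9, -0.6, -1.0]
gripper_width: 0.0858
gripper_force: 0.0
time_s: 8.25
tcp_pos: [0.4697, -0.3878, 0.1897]
eef_rot: [180.0, 0.0, -108.1]
contact_force: [-0.2, 0.2, 0.3]
gripper_width: 0.0861
gripper_force: 0.0
[ 0.46991418 -0.38721939  0.18997204] [ 1.79981671e+02  1.56622058e-02 -1.08047454e+02]
delta [-0.0037 -0.0041 -0.    ] rot [ 0.02  0.02 -0.05] rows 1.0
b [265.  213.3] r 24.7 area 260.5 [ 0.4702 -0.3561]
b [214.2 192.6] r 11.1 area 345.5 [ 0.5095 -0.3909]
b [367.4 194.1] r 22.7 area 667.5 [ 0.3677 -0.3423]
b [212.9 164.7] r 11.5 area 371.5 [ 0.5014 -0.4166]
```

```bash
python3 drive.py '[[0.003,-0.038,0.005,0,0,-0.5],[0.0035,-0.039,0.03,0,0,-0.5],[0.0035,-0.039,0.07,0,0,-0.5],[0.0035,-0.039,0.11,0,0,-0.5],[0.0035,-0.039,0.135,0,0,-0.5],[0.0035,-0.039,0.15,0,0,-0.5],[0.0035,-0.039,0.15,0,0,-0.5],[0.0035,-0.039,0.15,0,0,-0.5],[0.0035,-0.039,0.15,0,0,-0.5]]'
python3 drive.py '[[0,0,0,0,0,0],[0,0,0,0,0,0],[0,0,0,0,0,0],[0,0,0,0,0,0],[0,0,0,0,0,0],[0,0,0,0,0,0],[0,0,0,0,0,0],[0,0,0,0,0,0]]' 0.03 20
python3 drive.py '[[0,0,-0.02,0,0,0],[0,0,-0.06,0,0,0],[0,0,-0.1,0,0,0],[0,0,-0.14,0,0,0],[0,0,-0.15,0,0,0],[0,0,-0.15,0,0,0],[0,0,-0.15,0,0,0]]'
python3 - <<'E'
from plant import r, job, capture
from h import *
s=r.get_state(); print(s['tcp_pos'],s['eef_rot']); go(s,[.6347,-.032,.19],-85.05)
E
```

```text
time_s: 9.05
tcp_pos: [0.5074, -0.403, 0.0418]
eef_rot: [-179.9, -0.0, -107.5]
contact_force: [-0.1, -0.1, 1.5]
gripper_width: 0.086
gripper_force: 0.0
time_s: 9.72
tcp_pos: [0.5061, -0.4033, 0.0401]
eef_rot: [180.0, -0.0, -107.6]
contact_force: [-1.1, 0.7, 0.5]
gripper_width: 0.0441
gripper_force: 20.0
time_s: 10.3
tcp_pos: [0.5061, -0.403, 0.1903]
eef_rot: [-179.9, 0.0, -107.6]
contact_force: [-0.5, -0.3, -3.3]
gripper_width: 0.0439
gripper_force: 20.0
[ 0.50611977 -0.40302912  0.19025194] [-1.79945070e+02  3.20773741e-02 -1.07570917e+02]
delta [-0.3925 -0.0106  0.0005] rot [-6.000e-02  2.000e-02 -2.252e+01] rows 10.0
```

```bash
python3 drive.py '[[-0.035,-0.001,0,0,0,0],[-0.075,-0.002,0,0,0,-2],[-0.115,-0.003,0,0,0,-5],[-0.155,-0.004,0,0,0,-8],[-0.195,-0.005,0,0,0,-11],[-0.235,-0.006,0,0,0,-14],[-0.275,-0.007,0,0,0,-17],[-0.315,-0.008,0,0,0,-20],[-0.355,-0.009,0,0,0,-22.5],[-0.392,-0.0106,0,0,0,-22.5],[-0.392,-0.0106,0,0,0,-22.5],[-0.392,-0.0106,0,0,0,-22.5]]'
python3 drive.py '[[0,0,0,0,0,0],[0,0,0,0,0,0],[0,0,0,0,0,0],[0,0,0.04,0,0,0],[0,0,0.075,0,0,0],[0,0,0.085,0,0,0],[0,0,0.085,0,0,0],[0,0,0.085,0,0,0],[0,0,0.085,0,0,0]]'
python3 - <<'E'
from plant import r, job, capture
from h import *
s=r.get_state(); print(s['tcp_pos'],s['eef_rot'],s['contact_force']); go(s,[.6348,-.0326,.06],-85.05)
E
```

```text
time_s: 11.3
tcp_pos: [0.6338, -0.0305, 0.1872]
eef_rot: [179.8, -0.0, -84.9]
contact_force: [-0.0, -0.5, -2.1]
gripper_width: 0.0442
gripper_force: 20.0
time_s: 12.05
tcp_pos: [0.636, -0.033, 0.1073]
eef_rot: [-179.8, -0.0, -85.0]
contact_force: [-0.4, 0.2, -1.2]
gripper_width: 0.0441
gripper_force: 20.0
[ 0.63601445 -0.03299445  0.10731999] [-1.79822810e+02 -1.81713830e-02 -8.50476269e+01] [-0.42973855  0.24695252 -1.16348992]
delta [-0.0005  0.0013  0.0473] rot [-0.18 -0.02  0.  ] rows 2.0
```

```bash
python3 drive.py '[[0,0,0,0,0,0],[0,0,0,0,0,0],[0,0,0,0,0,0],[0,0,0,0,0,0]]'
python3 - <<'E'
from plant import r, job, capture
from h import *
s=r.get_state(); go(s,[.6348,-.0326,.06],-85.05)
E
```

```text
time_s: 12.38
tcp_pos: [0.6348, -0.0326, 0.1059]
eef_rot: [-179.9, 0.0, -85.0]
contact_force: [-0.8, -0.6, -1.7]
gripper_width: 0.0438
gripper_force: 20.0
delta [-0.      0.0001  0.0459] rot [-0.07  0.01  0.  ] rows 2.0
```

Dead on, so I insert slowly.

```bash
python3 drive.py '[[0,0,0.01,0,0,0],[0,0,0.018,0,0,0],[0,0,0.022,0,0,0],[0,0,0.026,0,0,0],[0,0,0.03,0,0,0],[0,0,0.034,0,0,0],[0,0,0.038,0,0,0],[0,0,0.042,0,0,0],[0,0,0.046,0,0,0],[0,0,0.047,0,0,0],[0,0,0.047,0,0,0],[0,0,0.047,0,0,0]]'
```

```text
time_s: 13.38
tcp_pos: [0.6346, -0.0329, 0.0593]
eef_rot: [-180.0, -0.0, -85.0]
contact_force: [-4.5, -0.5, 7.9]
gripper_width: 0.0437
gripper_force: 20.0
```

```bash
python3 drive.py '[[0,0,0,0,0,0],[0,0,0,0,0,0],[0,0,0,0,0,0],[0,0,-0.02,0,0,0],[0,0,-0.06,0,0,0],[0,0,-0.1,0,0,0],[0,0,-0.1,0,0,0]]' 0.07
python3 drive.py '[[0.01,0.011,0,0,0,7],[0.02,0.022,0,0,0,14],[0.03,0.033,0,0,0,21],[0.04,0.044,0,0,0,28],[0.05,0.055,0,0,0,35],[0.06,0.066,0,0,0,42],[0.07,0.077,0,0,0,49],[0.08,0.088,0,0,0,56],[0.09,0.1,0,0,0,63],[0.101,0.11,0,0,0,70],[0.101,0.11,0,0,0,77],[0.101,0.11,0,0,0,84]]'
python3 drive.py '[[0,0,0,0,0,6],[0,0,0,0,0,6],[0,0,0,0,0,6],[0,0,0,0,0,6]]'
python3 - <<'E'
from plant import r, job, capture
from h import *
s=r.get_state(); print(s['tcp_pos'],s['eef_rot']);go(s,[.5335,-.143,.053],-175.05)
c=capture('side'); cv2.imwrite('pics/s5.png',cv2.resize(c['frame'][60:300,130:450,::-1],(640,480)))
c=capture('wrist'); cv2.imwrite('pics/w5.png',c['frame'][:,:,::-1])
for a,ct in blobs(mask(c,*YEL),20): print(a,ct.round(1),fish(c,ct,.08)[0,:2].round(4))
E
```

```text
time_s: 13.97
tcp_pos: [0.6391, -0.0326, 0.1667]
eef_rot: [-179.3, -0.0, -85.0]
contact_force: [1.4, -0.3, 2.1]
gripper_width: 0.0698
gripper_force: 0.0
time_s: 14.97
tcp_pos: [0.5332, -0.1435, 0.1582]
eef_rot: [-180.0, 0.0, -169.5]
contact_force: [0.7, -0.6, 0.7]
gripper_width: 0.07
gripper_force: 0.0
time_s: 15.3
tcp_pos: [0.5337, -0.1428, 0.158]
eef_rot: [-180.0, 0.0, -174.8]
contact_force: [-0.5, 0.0, 0.8]
gripper_width: 0.0701
gripper_force: 0.0
[ 0.53367314 -0.14279606  0.15799727] [-1.79998949e+02  3.19182111e-03 -1.74844800e+02]
delta [ 0.0002 -0.0002  0.105 ] rot [-0.    0.    0.21] rows 3.0
319 [255.2 192.4] [ 0.5336 -0.1435]
```

View pics/s5.png

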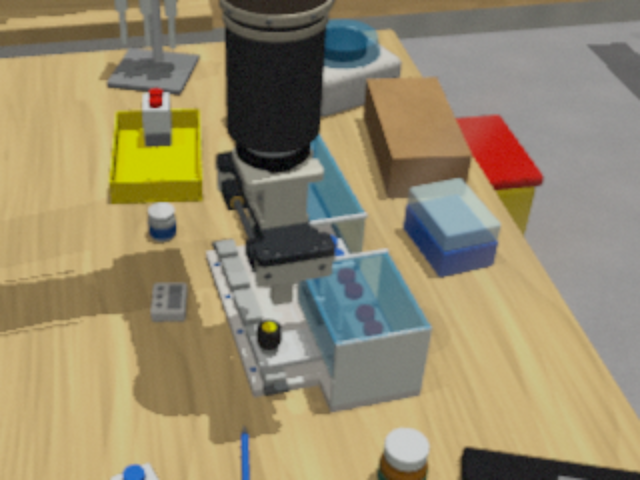

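The side picture shows the gripper above the knob at (268,335), the fresh cartridge seated in the port and spent1 in the tray at (155,115).

```bash
python3 drive.py '[[0,0,0.04,0,0,0],[0,0,0.075,0,0,0],[0,0,0.095,0,0,0],[0,0,0.105,0,0,0],[0,0,0.105,0,0,0],[0,0,0.105,0,0,0],[0,0,0.105,0,0,0]]'
python3 drive.py '[[0,0,0,0,0,0],[0,0,0,0,0,0],[0,0,0,0,0,0],[0,0,0,0,0,0],[0,0,0,0,0,0],[0,0,0,0,0,0],[0,0,0,0,0,0]]' 0.02 40
python3 drive.py '[[0,0,-0.005,0,0,0],[0,0,-0.01,0,0,0],[0,0,-0.0145,0,0,0],[0,0,-0.0145,0,0,0],[0,0,-0.0145,0,0,0],[0,0,-0.0145,0,0,0]]'
```

```text
time_s: 15.98
tcp_pos: [0.5349, -0.1428, 0.0545]
eef_rot: [-180.0, 0.1, -175.0]
contact_force: [-0.6, -0.4, 0.6]
gripper_width: 0.0703
gripper_force: 0.0
time_s: 16.57
tcp_pos: [0.5336, -0.1429, 0.0532]
eef_rot: [-180.0, 0.0, -175.0]
contact_force: [1.2, -0.9, 0.5]
gripper_width: 0.0294
gripper_force: 40.2
time_s: 17.07
tcp_pos: [0.5335, -0.1428, 0.0672]
eef_rot: [180.0, -0.0, -175.1]
contact_force: [3.5, -2.7, -12.0]
gripper_width: 0.0291
gripper_force: 40.0
```

Pulled up 14 mm against the spring (12 N). Now slide one notch and lower.

```bash
python3 drive.py '[[0,0.01,0,0,0,0],[0,0.025,0,0,0,0],[0,0.04,0,0,0,0],[0,0.055,0,0,0,0],[0,0.065,0,0,0,0],[0,0.068,0,0,0,0],[0,0.068,0,0,0,0],[0,0.068,0,0,0,0],[0,0.068,0,0,0,0],[0,0.068,0,0,0,0]]'
python3 drive.py '[[0,0,0.005,0,0,0],[0,0,0.01,0,0,0],[0,0,0.0145,0,0,0],[0,0,0.0145,0,0,0],[0,0,0.0145,0,0,0],[0,0,0.0145,0,0,0],[0,0,0.0145,0,0,0]]'
```

```text
time_s: 17.9
tcp_pos: [0.5278, -0.0751, 0.0674]
eef_rot: [180.0, 0.0, -175.1]
contact_force: [3.3, 2.2, -13.1]
gripper_width: 0.0294
gripper_force: 40.0
time_s: 18.48
tcp_pos: [0.5279, -0.0755, 0.0532]
eef_rot: [-180.0, 0.0, -175.0]
contact_force: [3.0, -2.7, -5.7]
gripper_width: 0.0293
gripper_force: 40.0
```

```bash
python3 drive.py '[[0,0,0,0,0,0],[0,0,0,0,0,0],[0,0,0,0,0,0],[0,0,-0.03,0,0,0],[0,0,-0.07,0,0,0],[0,0,-0.105,0,0,0],[0,0,-0.105,0,0,0],[0,0,-0.105,0,0,0],[0,0,-0.105,0,0,0]]' 0.07
python3 - <<'E'
from plant import r, job, capture
from h import *
s=r.get_state(); print(s['tcp_pos'])
c=capture('wrist')
for a,ct in blobs(mask(c,*YEL),50):
    u,v=ct.astype(int); d=c['z_map'][v,u]; t=np.hypot(u-c['cx'],v-c['cy'])/c['fx']
    p=fish(c,ct,.08)[0]; o=c['cam_to_world'][:3,3]; k=(p-o); ax=c['cam_to_world'][:3,2]; q=o+k*d/(k@ax)
    print(a,p.round(4),'depth point',q.round(4))
E
python3 drive.py '[[-0.011,0.003,-0.004,0,0,-7],[-0.022,0.006,-0.008,0,0,-14],[-0.033,0.01,-0.012,0,0,-21],[-0.044,0.013,-0.016,0,0,-28],[-0.055,0.017,-0.02,0,0,-35],[-0.066,0.02,-0.024,0,0,-42],[-0.077,0.024,-0.028,0,0,-49],[-0.088,0.027,-0.032,0,0,-56],[-0.099,0.03,-0.032,0,0,-63],[-0.11,0.034,-0.032,0,0,-70],[-0.11,0.034,-0.032,0,0,-77],[-0.11,0.034,-0.032,0,0,-84]]' 0.086
python3 drive.py '[[0,0,0,0,0,-6],[0,0,0,0,0,-6],[0,0,0,0,0,-6],[0,0,0,0,0,-6],[0,0,0,0,0,-6]]'
python3 - <<'E'
from plant import r, job, capture
from h import *
s=r.get_state(); print(s['tcp_pos'],s['eef_rot'])
c=capture('wrist'); caps(c,'r',.1);caps(c,'b',.1); cv2.imwrite('pics/w6.png',c['frame'][:,:,::-1])
go(s,[.6347,-.0322,.06],-85.05)
E
```

```text
time_s: 19.23
tcp_pos: [0.5274, -0.075, 0.1583]
eef_rot: [180.0, 0.0, -175.1]
contact_force: [0.1, -0.8, -0.3]
gripper_width: 0.0694
gripper_force: 0.0
[ 0.52735107 -0.07496879  0.15826029]
413 [0.4734 0.1915 0.08  ] depth point [0.4783 0.2782 0.0047]
307 [ 0.5279 -0.0761  0.08  ] depth point [ 0.5274 -0.0761  0.0814]
time_s: 20.28
tcp_pos: [0.634, -0.0316, 0.1877]
eef_rot: [179.8, -0.0, -90.7]
contact_force: [0.1, 0.6, 0.2]
gripper_width: 0.0862
gripper_force: 0.0
time_s: 20.7
tcp_pos: [0.6342, -0.0318, 0.1896]
eef_rot: [180.0, -0.0, -85.2]
contact_force: [0.1, -0.5, -0.1]
gripper_width: 0.0858
gripper_force: 0.0
[ 0.63416359 -0.03179029  0.18957742] [ 1.79951791e+02 -6.79978674e-03 -8.51959627e+01]
r [254.6 200.6] r 12.7 area 460.5 [ 0.6335 -0.0208]
r [254.6 171. ] r 12.8 area 476.0 [ 0.6357 -0.0473]
b [255.1 270.8] r 12.2 area 262.5 [0.6273 0.0505]
b [108.1 201.8] r 42.7 area 780.5 [ 0.7736 -0.0068]
b [313.7 100.9] r 45.4 area 637.5 [ 0.5915 -0.1114]
b [223.    9.7] r 33.7 area 679.0 [ 0.6736 -0.1839]
delta [ 0.0004 -0.0006  0.1296] rot [ 0.05 -0.01 -0.15] rows 4.0
```

View pics/w6.png

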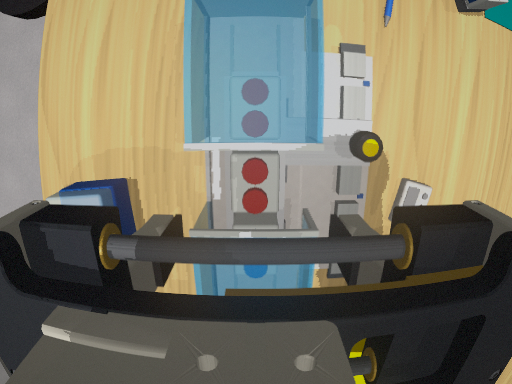

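The knob is down and socket B's spent cartridge is in the port at (255,186). The fresh cartridge has moved under the bay cover (blue cap at (255,270)).

```bash
python3 drive.py '[[0,0,0.03,0,0,0],[0,0,0.07,0,0,0],[0,0,0.105,0,0,0],[0,0,0.125,0,0,0],[0,0,0.13,0,0,0],[0,0,0.13,0,0,0],[0,0,0.13,0,0,0]]'
python3 drive.py '[[0,0,0,0,0,0],[0,0,0,0,0,0],[0,0,0,0,0,0],[0,0,0,0,0,0],[0,0,0,0,0,0],[0,0,0,0,0,0],[0,0,0,0,0,0]]' 0.03 20
python3 drive.py '[[0,0,-0.02,0,0,0],[0,0,-0.055,0,0,0],[0,0,-0.09,0,0,0],[0,0,-0.12,0,0,0],[0,0,-0.12,0,0,0]]'
python3 drive.py '[[-0.035,0.014,0,0,0,0],[-0.071,0.029,0,0,0,2],[-0.109,0.044,0,0,0,4],[-0.146,0.06,0,0,0,6],[-0.183,0.075,0,0,0,8],[-0.22,0.09,0,0,0,10],[-0.257,0.106,0,0,0,10.9],[-0.294,0.121,0,0,0,10.9],[-0.331,0.136,0,0,0,10.9],[-0.368,0.152,0,0,0,10.9],[-0.388,0.16,0,0,0,10.9],[-0.388,0.16,0,0,0,10.9]]'
python3 drive.py '[[0,0,0,0,0,0],[0,0,0,0,0,0],[0,0,0.04,0,0,0],[0,0,0.07,0,0,0],[0,0,0.07,0,0,0],[0,0,0.07,0,0,0]]'
python3 - <<'E'
from plant import r, job, capture
from h import *
s=r.get_state(); go(s,[.441,.341,.046],-95.9)
E
```

```text
time_s: 21.33
tcp_pos: [0.6353, -0.0317, 0.0612]
eef_rot: [-179.9, -0.0, -85.1]
contact_force: [0.4, 0.5, 0.9]
gripper_width: 0.0858
gripper_force: 0.0
time_s: 21.92
tcp_pos: [0.6345, -0.0317, 0.0602]
eef_rot: [-180.0, 0.0, -85.1]
contact_force: [0.7, 0.9, 1.0]
gripper_width: 0.0453
gripper_force: 1.0
time_s: 22.33
tcp_pos: [0.6378, -0.0316, 0.1872]
eef_rot: [-179.4, -0.0, -85.0]
contact_force: [1.3, -0.4, -1.4]
gripper_width: 0.0439
gripper_force: 20.0
time_s: 23.33
tcp_pos: [0.4396, 0.3446, 0.1797]
eef_rot: [180.0, 0.0, -95.7]
contact_force: [-0.1, 0.1, -2.4]
gripper_width: 0.0443
gripper_force: 20.0
time_s: 23.83
tcp_pos: [0.4416, 0.3391, 0.1092]
eef_rot: [179.9, -0.2, -96.0]
contact_force: [0.4, -0.1, 0.5]
gripper_width: 0.0433
gripper_force: 20.0
delta [-0.0021  0.0007  0.0632] rot [ 0.09 -0.21 -0.13] rows 2.0
```

```bash
python3 drive.py '[[-0.001,0,0.03,0,0,0],[-0.001,0,0.055,0,0,0],[-0.001,0,0.064,0,0,0],[-0.001,0,0.064,0,0,0],[-0.001,0,0.064,0,0,0]]'
python3 drive.py '[[0,0,0,0,0,0],[0,0,0,0,0,0],[0,0,0,0,0,0],[0,0,-0.02,0,0,0],[0,0,-0.06,0,0,0],[0,0,-0.1,0,0,0],[0,0,-0.14,0,0,0],[0,0,-0.14,0,0,0]]' 0.075
python3 drive.py '[[0.035,-0.005,0,0,0,0],[0.075,-0.012,0,0,0,0],[0.115,-0.018,0,0,0,0],[0.155,-0.025,0,0,0,0],[0.195,-0.031,0,0,0,0],[0.235,-0.038,0,0,0,0],[0.275,-0.044,0,0,0,0],[0.315,-0.05,0,0,0,0],[0.337,-0.054,0,0,0,0]]' 0.086
python3 drive.py '[[0.035,0.009,0,0,0,-3],[0.075,0.019,0,0,0,-6],[0.115,0.03,0,0,0,-9],[0.155,0.04,0,0,0,-12],[0.195,0.05,0,0,0,-15],[0.235,0.061,0,0,0,-18],[0.275,0.071,0,0,0,-21],[0.315,0.082,0,0,0,-23.9],[0.353,0.092,-0.004,0,0,-23.9],[0.353,0.092,-0.004,0,0,-23.9],[0.353,0.092,-0.004,0,0,-23.9],[0.353,0.092,-0.004,0,0,-23.9]]'
python3 - <<'E'
from plant import r, job, capture
from h import *
c=capture('wrist'); s=r.get_state(); print(s['tcp_pos'],s['eef_rot'])
caps(c,'b',.08); cv2.imwrite('pics/w7.png',c['frame'][:,:,::-1])
E
```

```text
time_s: 24.25
tcp_pos: [0.4426, 0.3426, 0.0476]
eef_rot: [-179.9, 0.0, -95.9]
contact_force: [0.3, -0.1, -0.9]
gripper_width: 0.0438
gripper_force: 20.0
time_s: 24.92
tcp_pos: [0.4449, 0.3452, 0.1958]
eef_rot: [-179.5, 0.6, -95.9]
contact_force: [1.8, 0.2, 1.1]
gripper_width: 0.0747
gripper_force: 0.0
time_s: 25.67
tcp_pos: [0.4598, -0.0017, 0.1871]
eef_rot: [-179.9, 0.0, -96.0]
contact_force: [-1.0, 0.2, -0.3]
gripper_width: 0.0859
gripper_force: 0.0
time_s: 26.67
tcp_pos: [0.332, -0.3405, 0.1904]
eef_rot: [-180.0, -0.0, -72.1]
contact_force: [-0.0, 0.3, 0.4]
gripper_width: 0.0859
gripper_force: 0.0
[ 0.33241471 -0.33991142  0.19039137] [-1.79969973e+02 -1.87711860e-02 -7.20479743e+01]
b [216.4 212.8] r 10.9 area 332.5 [ 0.3585 -0.3001]
b [214.7 186. ] r 11.3 area 356.5 [ 0.3673 -0.3256]
b [132.3 162. ] r 47.6 area 442.0 [ 0.4525 -0.3237]
```

View pics/w7.png

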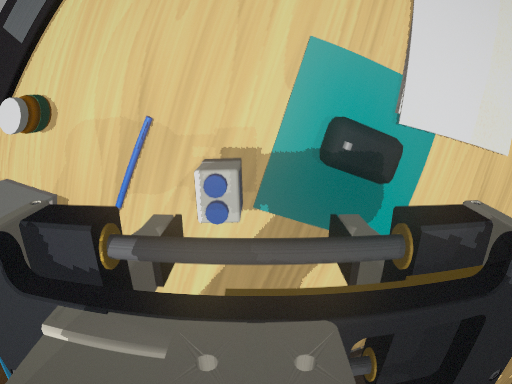

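The second fresh cartridge was knocked about 25 mm. It is now at (215,199), turned 19°, and clear of the pen.

```bash
python3 drive.py '[[-0.015,-0.03,0.005,0,0,-1],[-0.0174,-0.0373,0.03,0,0,-1],[-0.0174,-0.0373,0.07,0,0,-1],[-0.0174,-0.0373,0.11,0,0,-1],[-0.0174,-0.0373,0.135,0,0,-1],[-0.0174,-0.0373,0.15,0,0,-1],[-0.0174,-0.0373,0.15,0,0,-1],[-0.0174,-0.0373,0.15,0,0,-1],[-0.0174,-0.0373,0.15,0,0,-1]]'
python3 drive.py '[[0,0,0,0,0,0],[0,0,0,0,0,0],[0,0,0,0,0,0],[0,0,0,0,0,0],[0,0,0,0,0,0],[0,0,0,0,0,0],[0,0,0,0,0,0],[0,0,0,0,0,0]]' 0.03 20
python3 drive.py '[[0,0,-0.02,0,0,0],[0,0,-0.06,0,0,0],[0,0,-0.1,0,0,0],[0,0,-0.14,0,0,0],[0,0,-0.15,0,0,0],[0,0,-0.15,0,0,0],[0,0,-0.15,0,0,0]]'
python3 - <<'E'
from plant import r, job, capture
from h import *
s=r.get_state(); print(s['tcp_pos'],s['eef_rot']); go(s,[.6348,-.0326,.19],-85.05)
E
```

```text
time_s: 27.47
tcp_pos: [0.3638, -0.3119, 0.0413]
eef_rot: [-179.9, -0.1, -70.9]
contact_force: [0.1, -0.7, -0.6]
gripper_width: 0.0861
gripper_force: 0.0
time_s: 28.13
tcp_pos: [0.3625, -0.3124, 0.0401]
eef_rot: [-180.0, -0.0, -71.1]
contact_force: [0.8, 0.8, 1.1]
gripper_width: 0.0442
gripper_force: 20.0
time_s: 28.72
tcp_pos: [0.3623, -0.3121, 0.1901]
eef_rot: [-179.9, -0.0, -71.1]
contact_force: [-0.2, 0.4, -2.1]
gripper_width: 0.0438
gripper_force: 20.0
[ 0.36232026 -0.3120522   0.19005886] [-1.79929710e+02 -9.76756810e-03 -7.10766577e+01]
delta [-0.176  -0.3484  0.0005] rot [-0.07 -0.   13.97] rows 10.0
```

```bash
python3 drive.py '[[-0.016,-0.031,0,0,0,0],[-0.034,-0.067,0,0,0,2],[-0.052,-0.103,0,0,0,4],[-0.07,-0.139,0,0,0,6],[-0.088,-0.175,0,0,0,8],[-0.106,-0.21,0,0,0,10],[-0.124,-0.246,0,0,0,12],[-0.142,-0.282,0,0,0,14],[-0.16,-0.317,0,0,0,14],[-0.176,-0.3484,0,0,0,14],[-0.176,-0.3484,0,0,0,14],[-0.176,-0.3484,0,0,0,14]]'
python3 drive.py '[[0,0,0,0,0,0],[0,0,0,0,0,0],[0,0,0.04,0,0,0],[0,0,0.075,0,0,0],[0,0,0.085,0,0,0],[0,0,0.085,0,0,0],[0,0,0.085,0,0,0],[0,0,0.085,0,0,0],[0,0,0.085,0,0,0],[0,0,0.085,0,0,0],[0,0,0.085,0,0,0],[0,0,0.085,0,0,0]]'
python3 - <<'E'
from plant import r, job, capture
from h import *
s=r.get_state(); print(s['tcp_pos'],s['eef_rot'],s['contact_force']); go(s,[.6347,-.0328,.06],-85.05)
E
```

```text
time_s: 29.72
tcp_pos: [0.6345, -0.0311, 0.1863]
eef_rot: [179.7, -0.0, -84.9]
contact_force: [0.2, -1.1, -1.5]
gripper_width: 0.044
gripper_force: 20.0
time_s: 30.72
tcp_pos: [0.6351, -0.0326, 0.1059]
eef_rot: [-179.9, 0.0, -85.0]
contact_force: [0.5, -0.4, -1.7]
gripper_width: 0.0439
gripper_force: 20.0
[ 0.6350752  -0.0325943   0.10589157] [-1.79932487e+02  6.49780381e-03 -8.50432619e+01] [ 0.489883   -0.41200046 -1.69190315]
delta [0.0002 0.0004 0.0459] rot [-0.07  0.01  0.01] rows 2.0
```

```bash
python3 drive.py '[[0,0,0.01,0,0,0],[0,0,0.018,0,0,0],[0,0,0.022,0,0,0],[0,0,0.026,0,0,0],[0,0,0.03,0,0,0],[0,0,0.034,0,0,0],[0,0,0.038,0,0,0],[0,0,0.042,0,0,0],[0,0,0.046,0,0,0],[0,0,0.047,0,0,0],[0,0,0.047,0,0,0],[0,0,0.047,0,0,0]]'
```

```text
time_s: 31.72
tcp_pos: [0.6351, -0.0328, 0.0594]
eef_rot: [-179.9, -0.0, -85.0]
contact_force: [-3.2, 0.6, 9.4]
gripper_width: 0.0438
gripper_force: 20.0
```

Seated again. Next is the knob, for notch 3.

```bash
python3 drive.py '[[0,0,0,0,0,0],[0,0,0,0,0,0],[0,0,0,0,0,0],[0,0,-0.02,0,0,0],[0,0,-0.06,0,0,0],[0,0,-0.1,0,0,0],[0,0,-0.1,0,0,0]]' 0.07
python3 drive.py '[[0.003,0.011,0,0,0,7],[0.006,0.022,0,0,0,14],[0.009,0.033,0,0,0,21],[0.012,0.044,0,0,0,28],[0.016,0.055,0,0,0,35],[0.02,0.066,0,0,0,42],[0.023,0.077,0,0,0,49],[0.026,0.088,0,0,0,56],[0.03,0.1,0,0,0,63],[0.033,0.11,0,0,0,70],[0.033,0.11,0,0,0,77],[0.033,0.11,0,0,0,84]]'
python3 drive.py '[[0,0,0,0,0,6],[0,0,0,0,0,6],[0,0,0,0,0,6],[0,0,0,0,0,6]]'
python3 - <<'E'
from plant import r, job, capture
from h import *
s=r.get_state(); go(s,[.5278,-.0753,.053],-175.05)
c=capture('wrist')
for a,ct in blobs(mask(c,*YEL),50): print(a,fish(c,ct,.08)[0,:2].round(4))
E
```

```text
time_s: 32.3
tcp_pos: [0.6393, -0.0326, 0.1667]
eef_rot: [-179.3, -0.0, -85.0]
contact_force: [1.9, 0.2, 2.0]
gripper_width: 0.0697
gripper_force: 0.0
time_s: 33.3
tcp_pos: [0.5276, -0.0753, 0.1582]
eef_rot: [180.0, 0.0, -169.4]
contact_force: [0.2, -0.2, 1.3]
gripper_width: 0.07
gripper_force: 0.0
time_s: 33.63
tcp_pos: [0.5281, -0.075, 0.158]
eef_rot: [-180.0, 0.0, -174.8]
contact_force: [-0.0, 0.0, -0.3]
gripper_width: 0.07
gripper_force: 0.0
delta [ 0.0003 -0.0003  0.105 ] rot [-0.   0.   0.2] rows 3.0
393 [0.4742 0.1913]
306 [ 0.5279 -0.0761]
```

```bash
python3 drive.py '[[0,0,0.04,0,0,0],[0,0,0.075,0,0,0],[0,0,0.095,0,0,0],[0,0,0.105,0,0,0],[0,0,0.105,0,0,0],[0,0,0.105,0,0,0],[0,0,0.105,0,0,0]]'
python3 drive.py '[[0,0,0,0,0,0],[0,0,0,0,0,0],[0,0,0,0,0,0],[0,0,0,0,0,0],[0,0,0,0,0,0],[0,0,0,0,0,0],[0,0,0,0,0,0]]' 0.02 40
python3 drive.py '[[0,0,-0.005,0,0,0],[0,0,-0.01,0,0,0],[0,0,-0.0145,0,0,0],[0,0,-0.0145,0,0,0],[0,0,-0.0145,0,0,0],[0,0,-0.0145,0,0,0]]'
python3 drive.py '[[0,0.01,0,0,0,0],[0,0.025,0,0,0,0],[0,0.04,0,0,0,0],[0,0.055,0,0,0,0],[0,0.065,0,0,0,0],[0,0.068,0,0,0,0],[0,0.068,0,0,0,0],[0,0.068,0,0,0,0],[0,0.068,0,0,0,0],[0,0.068,0,0,0,0]]'
python3 drive.py '[[0,0,0.005,0,0,0],[0,0,0.01,0,0,0],[0,0,0.0145,0,0,0],[0,0,0.0145,0,0,0],[0,0,0.0145,0,0,0],[0,0,0.0145,0,0,0],[0,0,0.0145,0,0,0]]'
python3 drive.py '[[0,0,0,0,0,0],[0,0,0,0,0,0],[0,0,0,0,0,0],[0,0,-0.03,0,0,0],[0,0,-0.07,0,0,0],[0,0,-0.105,0,0,0],[0,0,-0.105,0,0,0],[0,0,-0.105,0,0,0],[0,0,-0.105,0,0,0]]' 0.07
cat > kn.py <<'E'
from plant import r, job, capture
from h import *
s=r.get_state(); c=capture('wrist')
for a,ct in blobs(mask(c,*YEL),50):
    u,v=ct.astype(int); d=c['z_map'][v,u]; p=fish(c,ct,.08)[0]; o=c['cam_to_world'][:3,3]; k=p-o
    print(a,p.round(4),'depth point',(o+k*d/(k@c['cam_to_world'][:3,2])).round(4))
go(s,[.6347,-.0322,.19],-85.05)
E
python3 kn.py
```

```text
time_s: 34.27
tcp_pos: [0.5293, -0.0749, 0.0545]
eef_rot: [-180.0, 0.1, -175.0]
contact_force: [0.2, -0.7, 0.2]
gripper_width: 0.0702
gripper_force: 0.0
time_s: 34.85
tcp_pos: [0.528, -0.0751, 0.0532]
eef_rot: [-180.0, 0.0, -175.0]
contact_force: [0.1, 2.8, 0.8]
gripper_width: 0.0295
gripper_force: 40.2
time_s: 35.35
tcp_pos: [0.5279, -0.075, 0.0673]
eef_rot: [180.0, -0.0, -175.1]
contact_force: [3.8, -0.9, -12.7]
gripper_width: 0.0288
gripper_force: 40.0
time_s: 36.18
tcp_pos: [0.5223, -0.0073, 0.0675]
eef_rot: [180.0, 0.0, -175.1]
contact_force: [4.2, 2.2, -12.4]
gripper_width: 0.0292
gripper_force: 40.0
time_s: 36.77
tcp_pos: [0.5223, -0.0076, 0.0532]
eef_rot: [-180.0, 0.0, -175.0]
contact_force: [2.7, -2.1, -4.2]
gripper_width: 0.0292
gripper_force: 40.0
time_s: 37.52
tcp_pos: [0.5217, -0.0073, 0.1582]
eef_rot: [180.0, 0.0, -175.1]
contact_force: [-0.4, -0.2, 0.4]
gripper_width: 0.0699
gripper_force: 0.0
3814 [0.4461 0.223  0.08  ] depth point [0.4441 0.2987 0.0042]
56 [0.4677 0.1705 0.08  ] depth point [0.4725 0.2284 0.0054]
301 [ 0.5222 -0.0081  0.08  ] depth point [ 0.5219 -0.0081  0.0811]
delta [-0.1104 -0.0345 -0.0318] rot [ 1.000e-02  3.000e-02 -9.001e+01] rows 13.0
```

```bash
python3 drive.py '[[-0.011,-0.003,-0.004,0,0,-7],[-0.022,-0.006,-0.008,0,0,-14],[-0.033,-0.01,-0.012,0,0,-21],[-0.044,-0.013,-0.016,0,0,-28],[-0.055,-0.017,-0.02,0,0,-35],[-0.066,-0.02,-0.024,0,0,-42],[-0.077,-0.024,-0.028,0,0,-49],[-0.088,-0.027,-0.032,0,0,-56],[-0.099,-0.03,-0.032,0,0,-63],[-0.11,-0.0345,-0.032,0,0,-70],[-0.11,-0.0345,-0.032,0,0,-77],[-0.11,-0.0345,-0.032,0,0,-84]]' 0.086
python3 drive.py '[[0,0,0,0,0,-6],[0,0,0,0,0,-6],[0,0,0,0,0,-6],[0,0,0,0,0,-6],[0,0,0,0,0,-6]]'
python3 - <<'E'
from plant import r, job, capture
from h import *
s=r.get_state(); c=capture('wrist'); caps(c,'r',.1); go(s,[.6347,-.0322,.06],-85.05)
E
```

```text
time_s: 38.57
tcp_pos: [0.6343, -0.0326, 0.1877]
eef_rot: [179.8, -0.0, -90.7]
contact_force: [0.1, 0.1, 0.1]
gripper_width: 0.0859
gripper_force: 0.0
time_s: 38.98
tcp_pos: [0.6345, -0.0322, 0.1896]
eef_rot: [179.9, -0.0, -85.2]
contact_force: [-0.2, 0.3, -0.7]
gripper_width: 0.0857
gripper_force: 0.0
r [255.  200.8] r 12.7 area 459.5 [ 0.6335 -0.0211]
r [255. 171.] r 12.6 area 464.0 [ 0.6357 -0.0477]
delta [ 0.     -0.0003  0.1296] rot [ 0.05 -0.01 -0.14] rows 4.0
```

```bash
python3 drive.py '[[0,0,0.03,0,0,0],[0,0,0.07,0,0,0],[0,0,0.105,0,0,0],[0,0,0.125,0,0,0],[0,0,0.13,0,0,0],[0,0,0.13,0,0,0],[0,0,0.13,0,0,0]]'
python3 drive.py '[[0,0,0,0,0,0],[0,0,0,0,0,0],[0,0,0,0,0,0],[0,0,0,0,0,0],[0,0,0,0,0,0],[0,0,0,0,0,0],[0,0,0,0,0,0],[0,0,0,0,0,0]]' 0.03 20
python3 drive.py '[[0,0,-0.02,0,0,0],[0,0,-0.055,0,0,0],[0,0,-0.09,0,0,0],[0,0,-0.12,0,0,0],[0,0,-0.12,0,0,0]]'
python3 drive.py '[[-0.034,0.018,0,0,0,0],[-0.068,0.036,0,0,0,2],[-0.103,0.054,0,0,0,4],[-0.138,0.073,0,0,0,6],[-0.173,0.091,0,0,0,8],[-0.207,0.109,0,0,0,10],[-0.242,0.128,0,0,0,10.9],[-0.277,0.146,0,0,0,10.9],[-0.31,0.164,0,0,0,10.9],[-0.327,0.173,0,0,0,10.9],[-0.327,0.173,0,0,0,10.9],[-0.327,0.173,0,0,0,10.9]]'
python3 drive.py '[[0,0,0,0,0,0],[0,0,0,0,0,0],[0,0,0.04,0,0,0],[0,0,0.06,0,0,0],[0,0,0.06,0,0,0],[0,0,0.06,0,0,0],[0,0,0.06,0,0,0],[0,0,0.06,0,0,0]]'
python3 - <<'E'
from plant import r, job, capture
from h import *
s=r.get_state(); go(s,[.4344,.2795,.046],-95.9)
c=capture('top'); cv2.imwrite('pics/t8.png',cv2.resize(c['frame'][130:290,60:290,::-1],(690,480)))
E
```

```text
time_s: 39.62
tcp_pos: [0.6356, -0.0321, 0.0612]
eef_rot: [-179.9, -0.0, -85.1]
contact_force: [0.1, -0.5, 1.0]
gripper_width: 0.0863
gripper_force: 0.0
time_s: 40.28
tcp_pos: [0.6348, -0.0322, 0.0601]
eef_rot: [-180.0, -0.0, -85.0]
contact_force: [-0.2, -0.1, 1.4]
gripper_width: 0.0436
gripper_force: 20.0
time_s: 40.7
tcp_pos: [0.6382, -0.0321, 0.1872]
eef_rot: [-179.4, -0.0, -85.0]
contact_force: [1.5, 0.2, -0.6]
gripper_width: 0.0439
gripper_force: 20.0
time_s: 41.7
tcp_pos: [0.4333, 0.2796, 0.1798]
eef_rot: [180.0, -0.0, -95.8]
contact_force: [-0.4, 0.3, -0.9]
gripper_width: 0.0441
gripper_force: 20.0
time_s: 42.37
tcp_pos: [0.4352, 0.2792, 0.1217]
eef_rot: [-179.9, 0.1, -96.0]
contact_force: [-0.1, 0.4, -1.3]
gripper_width: 0.0442
gripper_force: 20.0
delta [-0.      0.001   0.0757] rot [-0.1   0.11 -0.07] rows 2.0
```

View pics/t8.png

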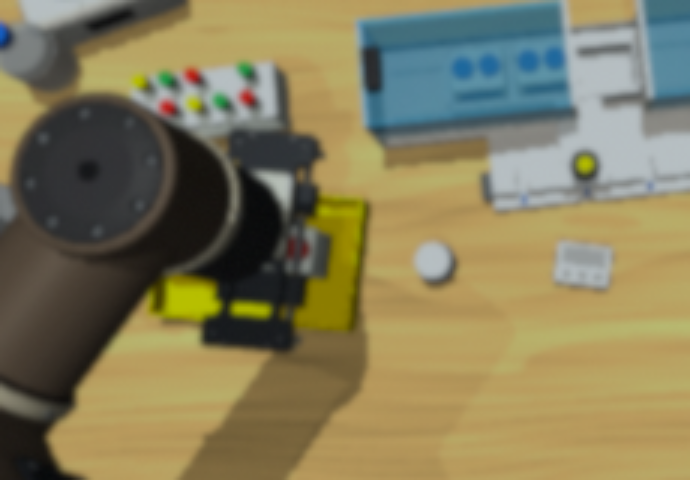

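The third spent cartridge hangs over the tray's right part (295,250). Two fresh cartridges are under the bay cover at (475,65) and (540,60).

```bash
python3 drive.py '[[0,0,0.03,0,0,0],[0,0,0.06,0,0,0],[0,0,0.074,0,0,0],[0,0,0.074,0,0,0],[0,0,0.074,0,0,0],[0,0,0.074,0,0,0]]'
python3 drive.py '[[0,0,0,0,0,0],[0,0,0,0,0,0],[0,0,0,0,0,0],[0,0,-0.02,0,0,0],[0,0,-0.06,0,0,0],[0,0,-0.1,0,0,0],[0,0,-0.14,0,0,0],[0,0,-0.14,0,0,0]]' 0.075
python3 drive.py '[[0.025,-0.01,0,0,0,7],[0.05,-0.021,0,0,0,14],[0.075,-0.032,0,0,0,21],[0.1,-0.042,0,0,0,28],[0.13,-0.055,0,0,0,35],[0.16,-0.068,0,0,0,42],[0.19,-0.08,0,0,0,49],[0.22,-0.093,0,0,0,56],[0.25,-0.106,0.01,0,0,63],[0.2766,-0.117,0.028,0,0,70],[0.2766,-0.117,0.028,0,0,77],[0.2766,-0.117,0.028,0,0,79]]' 0.07
python3 drive.py '[[0,0,0,0,0,0],[0,0,0,0,0,0],[0,0,0,0,0,0],[0,0,0,0,0,0]]'
python3 - <<'E'
from plant import r, job, capture
from h import *
s=r.get_state(); go(s,[.5222,-.0077,.053],-175.05)
c=capture('side'); cv2.imwrite('pics/s9.png',cv2.resize(c['frame'][60:300,130:450,::-1],(640,480)))
E
```

```text
time_s: 42.92
tcp_pos: [0.4348, 0.2794, 0.0474]
eef_rot: [-179.9, 0.1, -95.9]
contact_force: [-0.3, 0.1, -0.8]
gripper_width: 0.0438
gripper_force: 20.0
time_s: 43.58
tcp_pos: [0.4375, 0.2815, 0.1949]
eef_rot: [-179.5, 0.6, -95.9]
contact_force: [1.2, 0.8, 0.4]
gripper_width: 0.0754
gripper_force: 0.0
time_s: 44.58
tcp_pos: [0.5214, -0.0105, 0.1572]
eef_rot: [-180.0, -0.1, -175.5]
contact_force: [-0.1, -0.1, 0.8]
gripper_width: 0.0701
gripper_force: 0.0
time_s: 44.92
tcp_pos: [0.5219, -0.0081, 0.1585]
eef_rot: [180.0, 0.0, -174.8]
contact_force: [0.2, 0.9, 0.1]
gripper_width: 0.0702
gripper_force: 0.0
delta [-0.0002  0.0004  0.1055] rot [0.01 0.04 0.21] rows 3.0
```

View pics/s9.png

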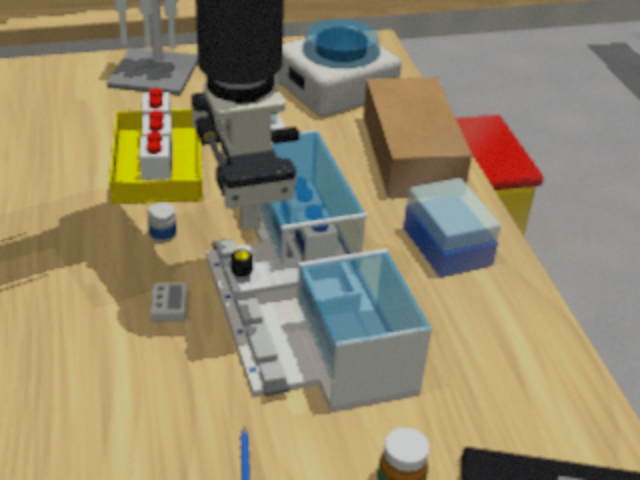

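All three spent cartridges stand in the tray at (155,135), and the knob is at (241,262). Last index.

```bash
python3 drive.py '[[0,0,0.04,0,0,0],[0,0,0.075,0,0,0],[0,0,0.095,0,0,0],[0,0,0.105,0,0,0],[0,0,0.105,0,0,0],[0,0,0.105,0,0,0],[0,0,0.105,0,0,0]]'
python3 drive.py '[[0,0,0,0,0,0],[0,0,0,0,0,0],[0,0,0,0,0,0],[0,0,0,0,0,0],[0,0,0,0,0,0],[0,0,0,0,0,0],[0,0,0,0,0,0]]' 0.02 40
python3 drive.py '[[0,0,-0.005,0,0,0],[0,0,-0.01,0,0,0],[0,0,-0.0145,0,0,0],[0,0,-0.0145,0,0,0],[0,0,-0.0145,0,0,0],[0,0,-0.0145,0,0,0]]'
python3 drive.py '[[0,0.01,0,0,0,0],[0,0.025,0,0,0,0],[0,0.04,0,0,0,0],[0,0.055,0,0,0,0],[0,0.065,0,0,0,0],[0,0.068,0,0,0,0],[0,0.068,0,0,0,0],[0,0.068,0,0,0,0],[0,0.068,0,0,0,0],[0,0.068,0,0,0,0]]'
python3 drive.py '[[0,0,0.005,0,0,0],[0,0,0.01,0,0,0],[0,0,0.0145,0,0,0],[0,0,0.0145,0,0,0],[0,0,0.0145,0,0,0],[0,0,0.0145,0,0,0],[0,0,0.0145,0,0,0]]'
python3 drive.py '[[0,0,0,0,0,0],[0,0,0,0,0,0],[0,0,0,0,0,0],[0,0,-0.03,0,0,0],[0,0,-0.07,0,0,0],[0,0,-0.105,0,0,0],[0,0,-0.105,0,0,0],[0,0,-0.105,0,0,0],[0,0,-0.105,0,0,0]]' 0.07
python3 kn.py
python3 - <<'E'
from plant import r, job, capture
from h import *
c=capture('side'); cv2.imwrite('pics/s10.png',cv2.resize(c['frame'][60:300,130:450,::-1],(640,480)))
E
```

```text
time_s: 45.55
tcp_pos: [0.5231, -0.0081, 0.0545]
eef_rot: [180.0, 0.1, -174.9]
contact_force: [0.3, 0.4, -0.1]
gripper_width: 0.0701
gripper_force: 0.0
time_s: 46.13
tcp_pos: [0.5219, -0.0085, 0.0531]
eef_rot: [180.0, 0.0, -175.0]
contact_force: [-0.9, -4.2, 1.9]
gripper_width: 0.0297
gripper_force: 40.2
time_s: 46.63
tcp_pos: [0.5218, -0.0086, 0.0673]
eef_rot: [180.0, -0.0, -175.0]
contact_force: [4.6, 0.3, -12.2]
gripper_width: 0.0292
gripper_force: 40.0
time_s: 47.47
tcp_pos: [0.5161, 0.0596, 0.0674]
eef_rot: [180.0, 0.0, -175.0]
contact_force: [4.4, 2.9, -13.0]
gripper_width: 0.0295
gripper_force: 40.0
time_s: 48.05
tcp_pos: [0.5162, 0.0591, 0.0532]
eef_rot: [-180.0, 0.0, -174.9]
contact_force: [3.4, 1.2, -4.9]
gripper_width: 0.0292
gripper_force: 40.0
time_s: 48.8
tcp_pos: [0.5154, 0.059, 0.1581]
eef_rot: [180.0, -0.0, -175.0]
contact_force: [-0.4, -0.7, -0.9]
gripper_width: 0.0698
gripper_force: 0.0
6020 [0.4477 0.2546 0.08  ] depth point [0.4477 0.2585 0.0754]
155 [0.4388 0.1888 0.08  ] depth point [0.4365 0.2332 0.0028]
314 [0.5168 0.0587 0.08  ] depth point [0.5166 0.0587 0.0806]
delta [-0.1109 -0.1013 -0.0319] rot [ 2.000e-02  2.000e-02 -8.992e+01] rows 13.0
```

View pics/s10.png

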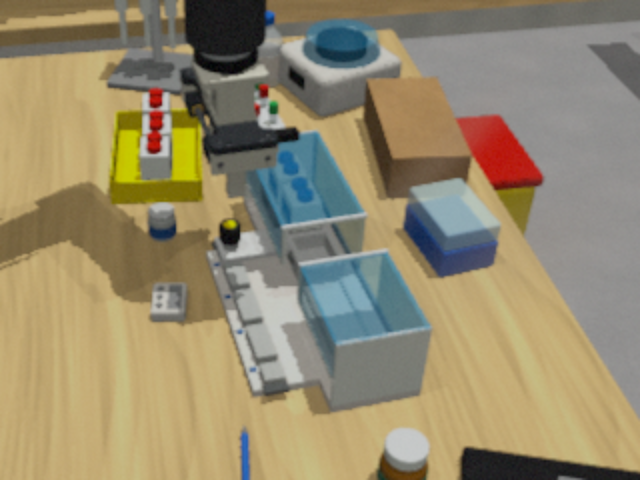

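The carriage is home with the knob down (dot at z about 0.081). Both fresh cartridges are in the bay at (295,180), the three spent ones are in the tray, and the gripper is clear.

```bash
python3 -c "
from plant import r, job, capture
print(job.close_job())"
```

```text
the job is handed in; nothing more can be done
None
```

I handed the job in at about 49 s: three spent cartridges stand upright in the waste tray, two fresh ones (all there were) are plugged into sockets A and B, and the carriage is locked in its last notch with the plunger down; no verdict was returned.

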